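# Find the soft buffer with the pin tester

### The job

One of the three rubber buffers on the aluminium test plates has gone soft. Take the pin tester from its stand and press it gently and squarely, foot flush on the rubber, on one buffer after another until you find the one into which its pin sinks deep; then leave the tester standing upright, fully home, in the open socket on that buffer's own plate. Leave the empty cup, the chocolate and the timer alone.

Things in the scene. Friction and masses are not known exactly. Their poses are not given: they have to be found in the camera images.
- tester_grip (a point): Centre of the grip of the pin tester, a loose hand tool (about 0.27 kg, 98 mm tall) standing upright in the round stand. Grip: grey bar 30 mm along its x, 26 mm along its y, 72 mm tall (20 to 92 mm above the foot); grip it firmly across its y. This point is 62 mm above the underside of the foot; a 25 mm round cap on top ends 36 mm above this point.
- tester_foot (a point): Centre of the underside of the tester's round steel foot (36 mm in diameter, bearing on its outer 8 mm); z points up along the tester. The pin, 6 mm thick, sticks out 10 mm below this point when free. Pointers on the +x and -x faces of the grip rise with the pin along a 10 mm scale of 2 mm marks.
- tester: The pin tester as a whole; origin as tester_foot.
- pin (a joint): How far the sprung pin is pushed up into the tester, m: 0 free, 0.010 level with the foot; 1 N starts it, 1 N more per mm. Foot flush on a sound, hard buffer: about 0.009 (10 N). Flush on the soft one: 0.001 to 0.002 (2 to 3 N), the pin sinking some 8 mm into it. Further force is carried by the foot: add 4 to 8 N to be surely flush. Over 25 N spoils a buffer.
- plate_a: Fixed aluminium test plate, 118 x 64 x 6 mm, with a buffer on its front half and an open socket on its rear half; origin at the centre of its underside, x from buffer to socket. The three plates look alike and stand in any order; any of them may be the one with the soft buffer.
- plate_a_pad (a point): Centre of the top face of the buffer on plate_a, 24 mm above the table. Upright black rubber cylinder, 52 mm in diameter: an outer ring that gives only 1 mm per 12 N and, in the middle, a core of 17 mm diameter (in a hole of 18 mm) that gives under the pin.
- plate_a_socket (a point): Centre of the floor of the open round socket on plate_a, 58 mm from its buffer's centre along the plate's x. Inner diameter 42 mm, floor 20 mm and rim 34 mm above the table; the floor is a rubber ring (1 mm per 12 N) whose hole, 20 mm wide and 14 mm deep, takes the free pin.
- plate_a_core (a joint): How far the core of the buffer on plate_a is pushed in, m; 0 at the start. A hard core gives little and springs back; the soft one sinks at a steady 2 to 3 N and stays dented.
- plate_b: Another fixed test plate, looking the same as plate_a.
- plate_b_pad (a point): Centre of the top face of the buffer on plate_b, 24 mm above the table. Same shape as on plate_a.
- plate_b_socket (a point): Centre of the floor of the open round socket on plate_b, 58 mm from its buffer's centre along the plate's x. Same shape as on plate_a.
- plate_b_core (a joint): How far the core of the buffer on plate_b is pushed in, m; 0 at rest.
- plate_c: Another fixed test plate, looking the same as plate_a.
- plate_c_pad (a point): Centre of the top face of the buffer on plate_c, 24 mm above the table. Same shape as on plate_a.
- plate_c_socket (a point): Centre of the floor of the open round socket on plate_c, 58 mm from its buffer's centre along the plate's x. Same shape as on plate_a.
- plate_c_core (a joint): How far the core of the buffer on plate_c is pushed in, m; 0 at rest.
- stand: Round dark steel stand, fixed, 68 mm in diameter, origin under its centre. Its socket is like those on the plates (floor 20 mm, rim 34 mm above the table), so the foot must rise 24 mm for the pin to clear it.
- cup: Bystander: empty steel cup at the robot's right, 66 mm wide, 33 mm tall, origin under its centre.
- chocolate: Bystander: broken piece of chocolate, 52 x 48 x 12 mm, origin under its centre.
- timer: Bystander: dome-shaped kitchen timer, 62 mm wide, 48 mm tall, origin under its centre.
There are look-alikes about, which are no part of the job. What is shaped like the tester but orange is not meant.

How it is judged (in metres and radians):
On the way:
1. the tester is pressed flush and upright on the soft buffer, pushing its core in more than 5.5 mm (a hard one cannot be) with more than 5.5 N (((value of joint plate_a_core above 0.0055 m and contact force between tester and plate_a above 5.5 N and horizontal distance between tester_foot and plate_a_pad below 0.008 m and angle between tester's own z axis and vertical below 0.105 rad) or (value of joint plate_b_core above 0.0055 m and contact force between tester and plate_b above 5.5 N and horizontal distance between tester_foot and plate_b_pad below 0.008 m and angle between tester's own z axis and vertical below 0.105 rad) or (value of joint plate_c_core above 0.0055 m and contact force between tester and plate_c above 5.5 N and horizontal distance between tester_foot and plate_c_pad below 0.008 m and angle between tester's own z axis and vertical below 0.105 rad))), for 0.2 s.
At the end, for the whole second after the job is handed in: The tester stands released and at rest in the socket of the plate with the soft buffer (the one whose core stays dented more than 5 mm): foot within 6 mm of the socket's centre and within 4 mm of its floor, upright within 0.08 rad (((value of joint plate_a_core above 0.005 m and horizontal distance between tester_foot and plate_a_socket below 0.006 m and z of tester_foot in the frame of plate_a_socket below 0.004 m) or (value of joint plate_b_core above 0.005 m and horizontal distance between tester_foot and plate_b_socket below 0.006 m and z of tester_foot in the frame of plate_b_socket below 0.004 m) or (value of joint plate_c_core above 0.005 m and horizontal distance between tester_foot and plate_c_socket below 0.006 m and z of tester_foot in the frame of plate_c_socket below 0.004 m)) and angle between tester's own z axis and vertical below 0.08 rad and linear speed of tester below 0.02 m/s and contact force between the fingers and tester below 0.1 N); the robot touches nothing.
It fails at once if the tester is pressed or knocked on a test plate with more than 25 N (contact force between tester and plate_a above 25 N or contact force between tester and plate_b above 25 N or contact force between tester and plate_c above 25 N).
It fails at once if the empty cup, the chocolate or the timer is moved more than 30 mm (distance of any of cup, chocolate, timer from where it was at the start of the episode above 0.03 m).
It also fails if it takes over 51 s, if anything falls off the work surface, if the arm or the gripper's body presses on something with over 40 N, if the wrist force passes 120 N, or if a joint passes its speed limit or range.

### The arm

A 6-joint arm with a two-finger parallel gripper is mounted at the origin on a cart in front of the work surface, level with it; the furniture and walls round the work are solid. World frame = base frame: x ahead of the robot, y to its left, z up, the work surface at z = 0. Lengths are in mm, angles in rad, forces in N, time in s.
With the tool pointing down it reaches from about 350 to 975 mm from the base axis. Payload 7.1 kg.
Tool frame: the origin (TCP) lies midway between the tips of the shut fingers; the grasp point (between the pads) lies 19 mm behind it (ctrl.tcp_to_grasp is the distance from the TCP to the grasp point, in mm); z points along the fingers, y is the line along which they close (so a half turn about z gives the same grasp; the last joint's range is limited). The gripper opens to 88 mm and grips with 3 to 60 N. Pads are 20 mm wide; open, the fingers measure 115 mm over their backs; the gripper's body (75 mm by 178 mm) begins 61 mm behind the grasp point.
Start: joints at [-1.14, 0.423, 1.63, -0, 1.089, -0.019], TCP at [271.755, -562.809, 222.675] pointing down, gripper open.
Joint ranges: [-3, 3], [-0.9, 2.11], [0.09, 2.58], [-1.31, 4.45], [0.11, 2.69], [-2.54, 2.54]. Speed limits (rad/s): [2.39, 2.39, 3.01, 3.14, 3.14, 3.14].

### API

Orientations are given as a rotation vector (axis times angle).
In Python, from workcell import get_obs, cams, ticket, boxes_of, ctrl gives the robot as it stands.
- The arm moves only by the shell command python3 -m creep 'ROWS' [OPENING]. ROWS is JSON, one flat list of numbers, 4 for each row, row after row: the shift along the world's x, y, z in m, then the turn about the world's z in rad. In form: [tx, ty, tz, spin, tx, ty, tz, spin, ...]. A call has 1 to 10 rows; each row is the pose to reach, as a shift and turn from the pose commanded when the call began; what a row does not reach only later rows make up. A row lasts 1/12 s, in which the tool goes at most 41.7 mm and 7.16 degrees, less where a joint would pass 70% of its speed; a pose out of reach is approached as far as the arm can. A call with a gripper value outside its range is refused whole. OPENING is the opening, from 0 (shut) to 1 (fully open), set as the call begins (- or left out, the last holds). The fingers move at their own pace and stop on an object; the grip force is fixed at half the most. Time passes only in rows, so rows that repeat a pose let the fingers close. It gives the time, the measured TCP pose, the force, the opening and the grip force at its end, in the units of the state.
- get_obs(): the state, without advancing time (a new reading comes with each control period).
- cams.get_image(name): name is "scene" or "side" or "wrist"; returns (picture, depth): 420x560x3 uint8, red, green, blue; 420x560 float32, mm along the optical axis (not along the pixel's ray), 0 where there is no reading.
- cams.get_calibration(name): a dict with "mtx" (3x3 intrinsics, pixels), "R" (3x3) and "t" (3): a world point X has camera coordinates R X + t; the wrist camera has in their place "mount" (4x4, takes a point from camera to tool coordinates, whose origin is the TCP and whose axes are the flange's). Camera axes: x right, y down, z forward; pixel columns grow to the right and rows downward; lengths in mm; the calibration is good to about 2 mm. A picture is of the moment at which its call begins: read the wrist's pose just before it. get_calibration takes no time and is no camera call.
- ticket.close_job(): hands the job in; it is judged then, once.
Trained networks look in the newest picture that a camera, given by its name, has taken for a name from the list of things; names that differ only in an ending like _2 or _b are one class to them, and where a whole thing is asked for, a point or a joint stands for the part that bears it (a point fixed in the world has none). Each returns a list of dicts, best first, with "score" (0 to 1); they miss things now and then, are a little off and sometimes report something else, mostly with a low value. They report only what shows in the picture. A call takes as long as a camera call. They do not tell look-alikes from the thing itself.
- boxes_of(camera, target): "centre" ([column, row] in pixels, amid what is visible of it).
The state is a dict: "t": time; "qpos": joint angles; "qvel": joint speeds; "joint_torque": joint torques, N m; "ee_pos": TCP position; "orientation": TCP orientation; "ft_force": force on the tool from outside, world axes, zero at the start; "moment": the same for the moment, N m; "width": finger opening in mm; "grasp_force": force on a finger pad.
Only numpy, scipy, OpenCV 4.12 (cv2) and the standard library are available. Lean on these libraries where they do the work, as an engineer would, in place of code of your own. Each camera call takes 0.05 s, during which the arm holds its last target. There are 200 camera calls.

## Working session

There is one attempt and no reset: what is moved stays moved. The work goes in short steps, Python scripts to look and compute and a shell command to move; the robot and the scene stay as the last step left them, time stands still between calls to the robot, and variables do not carry over. Pictures are saved under pics/ and viewed, at most 10 in all, crops included, and the job is handed in when it is done.

```bash
mkdir -p pics; ls; cat > h.py <<'E'
import numpy as np, cv2
from scipy.spatial.transform import Rotation as Ro
from workcell import get_obs, cams, ticket, boxes_of, ctrl
def snap(n):
    o=get_obs(); im,d=cams.get_image(n); c=cams.get_calibration(n); K=np.array(c["mtx"])
    if n=="wrist":
        M=np.array(c["mount"]); T=np.eye(4); T[:3,:3]=Ro.from_rotvec(o["orientation"]).as_matrix(); T[:3,3]=o["ee_pos"]; W=T@M
    else:
        W=np.eye(4); W[:3,:3]=np.array(c["R"]).T; W[:3,3]=-W[:3,:3]@np.array(c["t"])
    return im,d,K,W
def save(im,f): cv2.imwrite("pics/"+f,im[:,:,::-1])
def onz(K,W,uv,z):  # pixel ray to plane z
    r=W[:3,:3]@np.linalg.solve(K,[uv[0],uv[1],1]); p=W[:3,3]; return p+r*(z-p[2])/r[2]
def cloud(d,K,W):
    v,u=np.indices(d.shape); X=np.stack([(u-K[0,2])/K[0,0]*d,(v-K[1,2])/K[1,1]*d,d],-1)
    P=X@W[:3,:3].T+W[:3,3]; P[d<=0]=np.nan; return P
E
python3 - <<'E'
from h import *
ims=[]
for n in("scene","side"):
    im,d,K,W=snap(n); save(im,n+"0.png"); P=cloud(d,K,W)
    for t in("tester","plate_a","plate_a_pad","plate_a_socket","stand","cup","chocolate","timer"):
        for b in boxes_of(n,t)[:5]:
            u,v=b["centre"]; print(n,t,round(b["score"],2),[round(u),round(v)],P[int(v),int(u)].round())
o=get_obs();print(o["t"],o["ft_force"],o["orientation"],ctrl.tcp_to_grasp)
E
```

```text
pics
scene tester 0.91 [236, 259] [523. 236.  86.]
scene tester 0.63 [160, 292] [674. 362.  31.]
scene tester 0.21 [301, 219] [ 478. -114.    5.]
scene plate_a 0.91 [299, 222] [476. -90.   5.]
scene plate_a 0.91 [273, 241] [514.  35.   6.]
scene plate_a 0.85 [295, 189] [ 558. -266.   14.]
scene plate_a_pad 0.7 [301, 222] [474. -93.   7.]
scene plate_a_socket 0.78 [299, 221] [479. -88.  13.]
scene stand 0.7 [240, 281] [511. 248.  31.]
scene chocolate 0.76 [266, 267] [478. 156.  12.]
scene chocolate 0.3 [242, 281] [508. 245.  29.]
scene timer 0.57 [202, 318] [531. 397.  36.]
scene timer 0.47 [300, 221] [474. -93.   7.]
side tester 0.81 [236, 200] [517. 213.  79.]
side tester 0.58 [258, 195] [683. 339.  25.]
side plate_a 0.97 [263, 235] [509.  18.  21.]
side plate_a 0.77 [278, 253] [ 482. -108.   17.]
side plate_a 0.62 [340, 271] [ 557. -285.   17.]
side plate_a_pad 0.69 [275, 254] [481. -94.   8.]
side plate_a_socket 0.59 [277, 255] [ 478. -104.    9.]
side stand 0.66 [235, 218] [505. 205.  17.]
side stand 0.61 [278, 256] [ 482. -107.    9.]
side cup 0.76 [327, 301] [ 448. -360.    9.]
side cup 0.66 [267, 236] [526.  27.   7.]
side chocolate 0.42 [236, 227] [480. 144.  11.]
side chocolate 0.21 [338, 276] [ 542. -291.   10.]
side timer 0.59 [224, 203] [534. 350.  20.]
0.9 [ 0.50554115 -0.08367674 -0.16612345] [3.06239047e+00 7.00698842e-01 1.16803775e-05] 18.700000000000003
```

```bash
python3 - <<'E'
import cv2,numpy as np
a=cv2.imread("pics/scene0.png")[140:360,110:390];b=cv2.imread("pics/side0.png")[150:330,180:420]
a=cv2.resize(a,(400,314),interpolation=2);a=cv2.resize(a,(763,600));cv2.imwrite("pics/s1.png",a)
cv2.imwrite("pics/s2.png",cv2.resize(b,(800,600),interpolation=2))
E
```

```text
(no output)
```

View pics/s1.png

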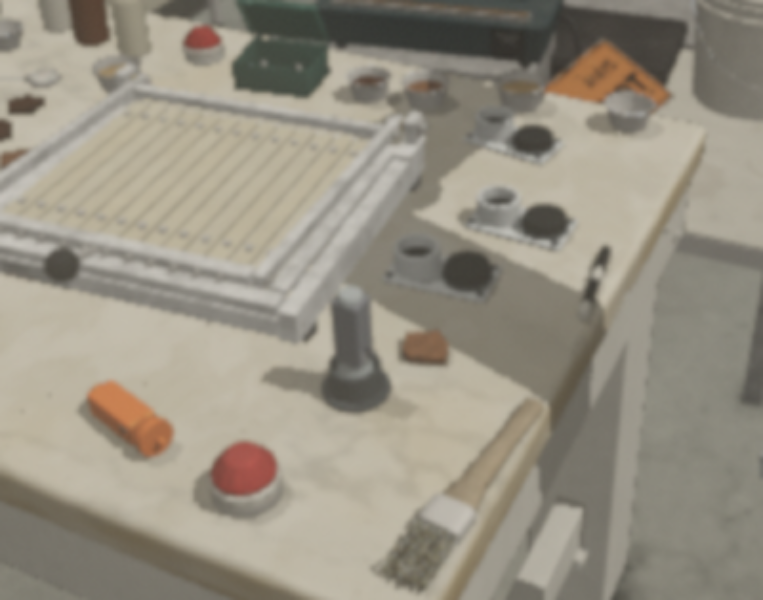

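View pics/s2.png

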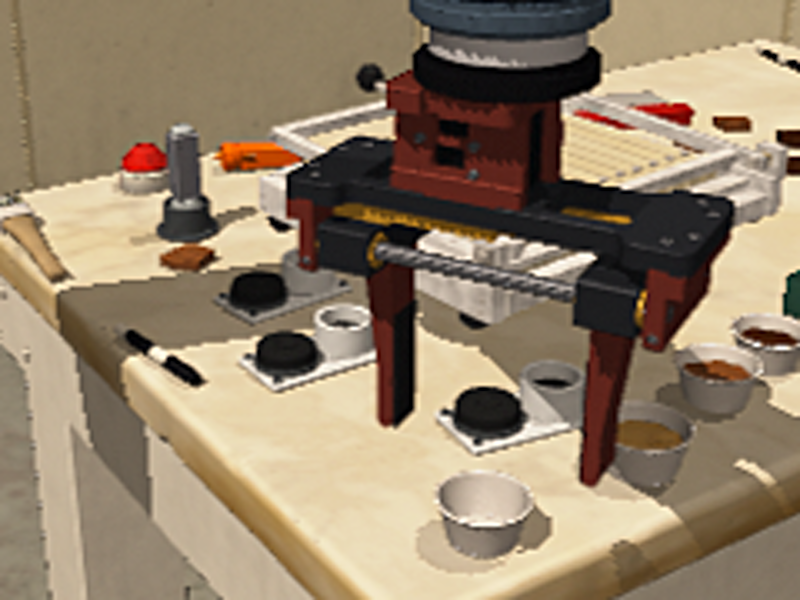

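```bash
python3 - <<'E'
from h import *
c=cams.get_calibration("wrist"); print(np.array(c["mount"]).round(2),c["mtx"]); o=get_obs(); R=Ro.from_rotvec(o["orientation"]).as_matrix(); print(R.round(3))
for n in("scene","side"):
    im,d,K,W=snap(n);P=cloud(d,K,W)
    m=(P[...,0]>350)&(P[...,0]<900)&(abs(P[...,1])<420)&(P[...,2]>28)
    # frame outline
    f=m&(P[...,1]>-150)&(P[...,0]>560)&(P[...,0]<750)&(P[...,1]<250)
    print(n,np.nanpercentile(P[f],[1,50,99],axis=0).round())
    for (x,y) in((505,20),(480,-100),(555,-275),(520,230)):
        g=(abs(P[...,0]-x)<80)&(abs(P[...,1]-y)<60)&(P[...,2]>15)&(P[...,2]<(28 if y<200 else 130))&((im.max(-1)<70)|(y>200))
        print((x,y),g.sum(),np.nanmedian(P[g],axis=0).round(),P[g].min(0).round(),P[g].max(0).round())
E
```

```text
[[   0.     -0.96   -0.29   81.42]
 [   1.      0.      0.      0.8 ]
 [   0.     -0.29    0.96 -163.31]
 [   0.      0.      0.      1.  ]] [[315.11266487   0.         281.23724028]
 [  0.         315.11266487 213.00623097]
 [  0.           0.           1.        ]]
[[ 0.901  0.435  0.   ]
 [ 0.435 -0.901 -0.   ]
 [-0.     0.    -1.   ]]
scene [[ 597. -141.   30.]
 [ 660.   89.   67.]
 [ 748.  226.  100.]]
(505, 20) 139 [485.  35.  24.] [464.  10.  15.] [556.  53.  28.]
(480, -100) 16 [447. -73.  19.] [431. -77.  16.] [458. -71.  23.]
(555, -275) 29 [ 516. -248.   20.] [ 499. -275.   15.] [ 539. -238.   25.]
(520, 230) 696 [516. 236.  53.] [493. 170.  15.] [600. 253. 120.]
side [[ 599. -150.   29.]
 [ 641.  -66.   53.]
 [ 746.  216.   98.]]
(505, 20) 118 [487.  16.  22.] [466.  -6.  15.] [514.  45.  25.]
(480, -100) 161 [ 442. -105.   23.] [ 421. -127.   15.] [513. -76.  27.]
(555, -275) 217 [ 520. -275.   23.] [ 497. -302.   15.] [ 600. -248.   26.]
(520, 230) 349 [517. 212.  56.] [496. 176.  15.] [600. 247. 119.]
```

```bash
python3 -m creep '[0.2,0.37,0.05,0,0.2,0.37,0.05,0,0.2,0.37,0.05,0,0.2,0.37,0.05,0,0.2,0.37,0.05,0,0.2,0.37,0.05,0,0.2,0.37,0.05,0,0.2,0.37,0.05,0,0.2,0.37,0.05,0,0.2,0.37,0.05,0]' 1
python3 - <<'E'
from h import *
im,d,K,W=snap("wrist"); save(im,"w1.png"); P=cloud(d,K,W); o=get_obs();print(o["t"],o["ee_pos"],o["qvel"])
for t in("plate_a_pad","plate_a_socket","tester"):
    for b in boxes_of("wrist",t)[:5]:
        u,v=b["centre"]; print(t,round(b["score"],2),[round(u),round(v)],P[int(v),int(u)].round())
E
```

```text
t: 1.83
ee_pos: [469.1, -196.9, 272.4]
orientation: [3.062, 0.7, 0.001]
ft_force: [-0.0, -0.9, -0.3]
width: 87.7
grasp_force: 0.0
1.8833 [ 472.41494457 -191.81834964  273.44234746] [-0.09973786  0.00562078  0.00608968 -0.0304377  -0.02347857 -0.17500675]
plate_a_pad 0.68 [216, 141] [ 482. -102.   36.]
plate_a_socket 0.56 [218, 141] [ 483. -104.   36.]
```

View pics/w1.png

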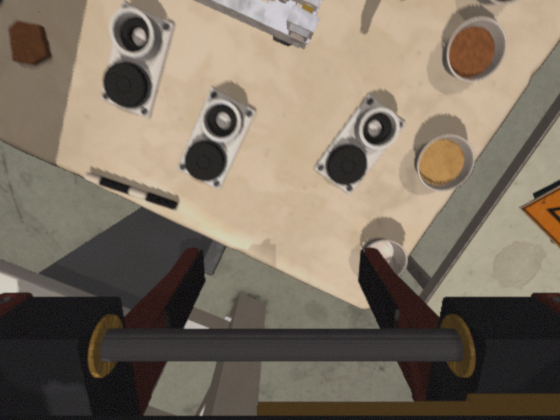

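```bash
cat >> h.py <<'E'
def near(P,c,r,zlo,zhi,extra=None):
    m=(np.hypot(P[...,0]-c[0],P[...,1]-c[1])<r)&(P[...,2]>zlo)&(P[...,2]<zhi)
    if extra is not None: m&=extra
    q=P[m]; (x,y),R=cv2.minEnclosingCircle(q[:,:2].astype(np.float32)) if len(q) else ((0,0),0)
    return m.sum(),q.mean(0).round(1) if len(q) else None,np.round([x,y,R],1)
E
python3 - <<'E'
from h import *
im,d,K,W=snap("wrist"); P=cloud(d,K,W); np.savez("w1.npz",P=P,im=im)
dark=im.max(-1)<60
for n,pp,ss in(("P1",(127,86),(134,36)),("P2",(206,161),(223,120)),("P3",(347,164),(377,128))):
    c=onz(K,W,pp,24); s=onz(K,W,ss,34)
    p=near(P,c,36,18,30,dark); q=near(P,s,32,29,40)
    print(n,c.round(),p,s.round(),q)
print(get_obs()["ee_pos"])
E
```

```text
P1 [492.  21.  24.] (np.int64(1500), array([493.2,  22. ,  25.1]), array([492.3,  23. ,  25.5])) [548.  25.  34.] (np.int64(796), array([550.1,  27.8,  34.4]), array([549.6,  27.8,  25.7]))
P2 [ 450. -100.   24.] (np.int64(1174), array([449.1, -98.4,  25.1]), array([454.7, -97.3,  30.8])) [ 507. -101.   34.] (np.int64(542), array([505.3, -99.1,  34.7]), array([504.7, -99.6,  25.5]))
P3 [ 527. -266.   24.] (np.int64(1139), array([ 524.7, -267. ,   25.2]), array([ 524.5, -267.6,   25.4])) [ 582. -275.   34.] (np.int64(561), array([ 581.2, -278.4,   34.6]), array([ 580.9, -278.9,   25.6]))
[ 468.34301296 -198.89955571  271.81364423]
```

```bash
python3 -m creep '[-0.02,0.34,0,0,-0.02,0.34,0,0,-0.02,0.34,0,0,-0.02,0.34,0,0,-0.02,0.34,0,0,-0.02,0.34,0,0,-0.02,0.34,0,0,-0.02,0.34,0,0,-0.02,0.34,0,0,-0.02,0.34,0,0]' 1
python3 - <<'E'
from h import *
for i in range(2):
  im,d,K,W=snap("wrist"); o=get_obs(); print(o["t"],o["ee_pos"],o["qvel"].round(3) if hasattr(o["qvel"],"round") else o["qvel"])
save(im,"w2.png"); P=cloud(d,K,W); np.savez("w2.npz",P=P,im=im)
for lo,hi,r in((108,125,40),(50,105,40),(28,38,45)): print(near(P,(521,232),r,lo,hi))
m=(np.hypot(P[...,0]-521,P[...,1]-232)<45)&(P[...,2]>50)&(P[...,2]<106)
print(cv2.minAreaRect(P[m][:,:2].astype(np.float32)))
# pads again
dark=im.max(-1)<60
print(near(P,(492,22),36,18,30,dark),near(P,(550,28),32,29,40),near(P,(449,-98),36,18,30,dark),near(P,(505,-99),32,29,40))
E
```

```text
t: 2.92
ee_pos: [448.5, 141.8, 271.6]
orientation: [3.062, 0.703, -0.001]
ft_force: [-0.9, 0.6, -0.1]
width: 87.6
grasp_force: 0.0
2.9667 [448.51917881 140.46155969 271.51114726] [-0.038 -0.007  0.008 -0.004  0.001 -0.009]
3.0167 [448.58179892 139.67743881 271.53336011] [-0.022 -0.004  0.003 -0.    -0.001  0.002]
(np.int64(895), array([523.3, 224. , 116.3]), array([523.2, 224.8,  18.2]))
(np.int64(150), array([522.2, 212.1,  79.8]), array([522.2, 213.3,  14.2]))
(np.int64(447), array([523.4, 215.3,  34.7]), array([523. , 224.8,  25.5]))
((522.1771240234375, 212.45211791992188), (1.697370171546936, 28.447919845581055), 86.62431335449219)
(np.int64(1086), array([492.9,  27.4,  25. ]), array([492.7,  26.8,  25.3])) (np.int64(557), array([550.3,  29.2,  34.5]), array([549.5,  28.8,  25.5])) (np.int64(924), array([448.3, -93.4,  24.9]), array([447.3, -95.8,  25.3])) (np.int64(530), array([505.3, -97.7,  34. ]), array([504.4, -98.5,  25.8]))
```

View pics/w2.png

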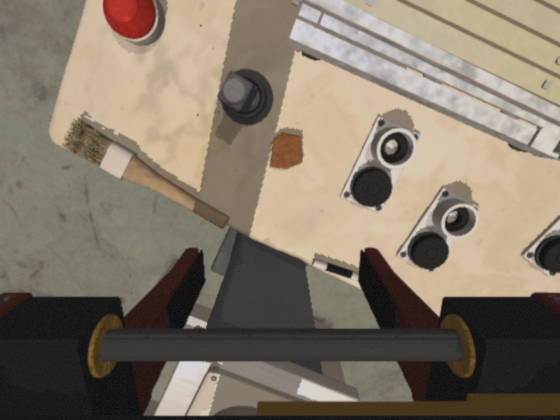

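```bash
python3 - <<'E'
from h import *
z=np.load("w2.npz"); P=z["P"]
r=np.hypot(P[...,0]-523,P[...,1]-225)
for lo,hi in((100,114.5),(114.5,125),(100,125)):
    m=(r<30)&(P[...,2]>lo)&(P[...,2]<hi); print(m.sum(),cv2.minAreaRect(P[m][:,:2].astype(np.float32)),P[m].mean(0))
m=(r<30)&(P[...,2]>50)&(P[...,2]<106); q=P[m][:,:2]; k=np.polyfit(q[:,0],q[:,1],1); print(np.degrees(np.arctan(k[0])),np.std(q[:,1]-np.polyval(k,q[:,0])),q[:,0].min(),q[:,0].max())
import cv2
im=z["im"]; cv2.imwrite("pics/w2c.png",cv2.resize(im[40:150,190:310,::-1],(654,600),interpolation=2))
E
```

```text
351 ((523.0594482421875, 224.7646484375), (25.861682891845703, 29.856678009033203), 84.92217254638672) [523.22808596 222.14644418 111.793911  ]
567 ((523.550537109375, 224.822998046875), (24.029483795166016, 23.76751708984375), 24.646278381347656) [523.18789342 224.62521727 118.57347644]
918 ((523.0594482421875, 224.7646484375), (25.861682891845703, 29.856678009033203), 84.92217254638672) [523.20326115 223.67745109 115.98128965]
-4.770562508224475 0.23008732155704514 508.02776540886555 536.4263083106715
```

View pics/w2c.png

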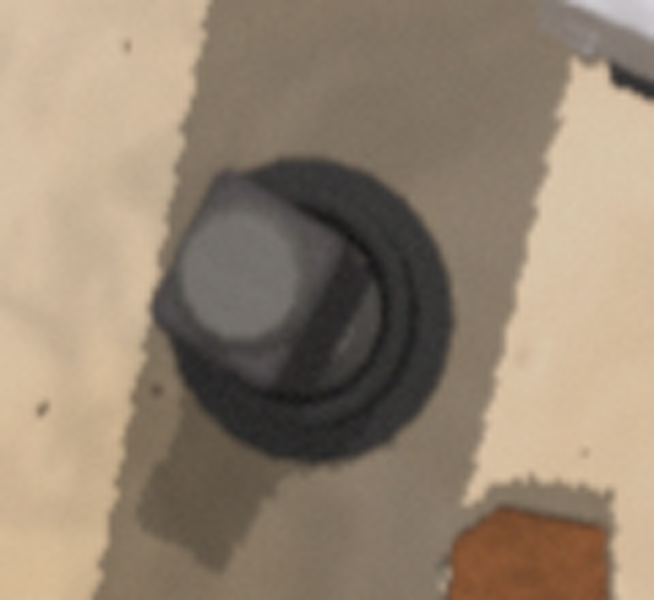

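```bash
python3 -m creep '[0.0745,0.085,-0.11,-0.536,0.0745,0.085,-0.11,-0.536,0.0745,0.085,-0.11,-0.536,0.0745,0.085,-0.11,-0.536,0.0745,0.085,-0.11,-0.536,0.0745,0.085,-0.11,-0.536,0.0745,0.085,-0.15,-0.536,0.0745,0.085,-0.18,-0.536,0.0745,0.085,-0.2085,-0.536,0.0745,0.085,-0.2085,-0.536]' 1
python3 -c "
from h import *
o=get_obs();print(o['ee_pos'],o['qvel'],o['t']);R=Ro.from_rotvec(o['orientation']).as_matrix();print(R.round(3),np.degrees(np.arctan2(R[1,1],R[0,1])))"
```

```text
t: 3.85
ee_pos: [520.3, 222.6, 59.6]
orientation: [3.135, -0.137, -0.011]
ft_force: [-0.9, -0.1, -0.1]
width: 87.9
grasp_force: 0.0
[520.30949123 222.59258904  59.59030288] [ 0.00791487 -0.07056388 -0.03481646  0.00114087  0.09207853  0.00913896] 3.85
[[ 0.996 -0.087 -0.007]
 [-0.087 -0.996 -0.003]
 [-0.007  0.004 -1.   ]] -95.00337993573169
```

```bash
python3 -m creep '[0,0,0,0,0,0,0,0,0,0,0,0]' 1
python3 -c "
from h import *
o=get_obs();print(o['ee_pos'],o['qvel'],o['t'])"
```

```text
t: 4.1
ee_pos: [524.7, 226.0, 65.7]
orientation: [-3.137, 0.136, -0.005]
ft_force: [-0.2, 0.2, -0.0]
width: 87.6
grasp_force: 0.0
[524.68972848 226.04126773  65.74818759] [ 0.00838387 -0.00252352 -0.00031026  0.00172441 -0.00536283  0.0036968 ] 4.1
```

```bash
python3 -m creep '[-0.001,-0.001,-0.002,0,-0.001,-0.001,-0.002,0]' 1
python3 -m creep '[0,0,0,0,0,0,0,0,0,0,0,0,0,0,0,0,0,0,0,0,0,0,0,0,0,0,0,0]' 0
python3 -c "
from h import *
o=get_obs();print(o['ee_pos'],o['qvel'],o['t'])"
```

```text
t: 4.27
ee_pos: [522.6, 225.2, 62.7]
orientation: [-3.138, 0.135, -0.003]
ft_force: [0.2, 0.8, 0.1]
width: 88.1
grasp_force: 0.0
t: 4.85
ee_pos: [521.9, 225.2, 61.3]
orientation: [3.139, -0.135, -0.0]
ft_force: [-0.2, 0.4, 0.8]
width: 44.5
grasp_force: 0.0
[521.93587624 225.21178095  61.27834688] [-0.00013201  0.00080611  0.00031242  0.00016738 -0.00036358  0.00165717] 4.85
```

```bash
python3 -m creep '[0,0,0,0,0,0,0,0,0,0,0,0,0,0,0,0,0,0,0,0]' 0
python3 -c "
from h import *
o=get_obs();print(o['ee_pos'],o['qvel'],o['t'])"
```

```text
t: 5.27
ee_pos: [522.0, 225.2, 61.3]
orientation: [-3.139, 0.135, -0.0]
ft_force: [-0.1, 0.6, -0.3]
width: 25.6
grasp_force: 30.0
[522.00414362 225.18543205  61.32834059] [ 0.00126818  0.00071884  0.00062094  0.00034663 -0.0005202   0.00139025] 5.2667
```

```bash
python3 -m creep '[0,0,0.02,0,0,0,0.05,0,-0.005,-0.03,0.05,0,-0.01,-0.065,0.05,0,-0.016,-0.1,0.05,0,-0.022,-0.14,0.05,0,-0.027,-0.175,0.05,0,-0.031,-0.2,0.05,0,-0.031,-0.2,0.05,0,-0.031,-0.2,0.05,0]'
python3 - <<'E'
from h import *
im,d,K,W=snap("wrist"); o=get_obs(); print(o["t"],o["ee_pos"],o["qvel"],o["width"],o["grasp_force"],o["ft_force"])
save(im,"w3.png"); P=cloud(d,K,W)
dark=im.max(-1)<60
for p,s in(((492,25),(549.6,28.3)),((448,-97),(504.5,-99)),((524.6,-267),(581,-278.6))):
    print(near(P,p,36,18,30,dark),near(P,s,32,29,40))
E
```

```text
t: 6.1
ee_pos: [490.4, 24.0, 111.1]
orientation: [-3.138, 0.14, 0.001]
ft_force: [0.5, 0.4, -4.2]
width: 25.8
grasp_force: 30.0
6.15 [490.86806962  24.89734114 111.23298061] [ 3.05437817e-02  3.51956642e-03 -1.00277731e-02  8.31646944e-04
  1.18621996e-04  7.09849842e-05] 25.84961625285072 29.99902456998825 [ 0.15316163 -0.00995708 -3.97573359]
(np.int64(1682), array([502.3,  24.5,  25. ]), array([495.1,  24.8,  25.1])) (np.int64(1354), array([550. ,  28.9,  34.9]), array([549.7,  28.6,  25.4]))
(np.int64(2525), array([450. , -95. ,  24.9]), array([448.4, -96.1,  25.4])) (np.int64(1506), array([505.9, -98.5,  34.2]), array([504.8, -98.5,  25.8]))
(np.int64(0), None, array([0, 0, 0])) (np.int64(0), None, array([0, 0, 0]))
```

View pics/w3.png

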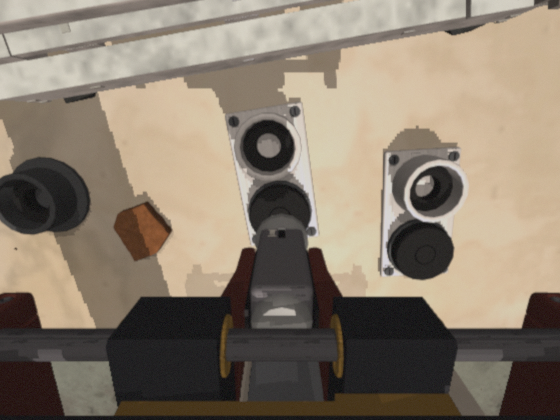

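```bash
python3 -m creep '[0,0,-0.012,0,0,0,-0.024,0,0,0,-0.032,0,0,0,-0.035,0,0,0,-0.037,0,0,0,-0.039,0,0,0,-0.041,0,0,0,-0.041,0,0,0,-0.041,0]'
python3 -c "
from h import *
o=get_obs();print(o['ee_pos'],o['ft_force'],o['t'])"
```

```text
t: 6.9
ee_pos: [491.2, 25.3, 70.6]
orientation: [-3.139, 0.135, -0.001]
ft_force: [-1.4, 0.3, -0.9]
width: 26.0
grasp_force: 30.0
[491.2350618   25.27979885  70.64420055] [-1.35365866  0.25240074 -0.86743229] 6.9
```

```bash
python3 -m creep '[0,0,-0.001,0,0,0,-0.002,0,0,0,-0.003,0,0,0,-0.003,0,0,0,-0.003,0]'
python3 -c "
from h import *
o=get_obs();print(o['ee_pos'],o['ft_force'],o['t'])"
```

```text
t: 7.32
ee_pos: [491.3, 25.2, 67.4]
orientation: [-3.139, 0.135, -0.001]
ft_force: [-0.1, 0.7, 0.1]
width: 25.9
grasp_force: 30.0
[491.29070299  25.1540804   67.42770737] [-0.07155988  0.7096131   0.08463859] 7.3167
```

```bash
python3 -m creep '[0,0,-0.001,0,0,0,-0.002,0,0,0,-0.002,0,0,0,-0.002,0]'
python3 -c "
from h import *
o=get_obs();print(o['ee_pos'],o['ft_force'],o['t'])"
```

```text
t: 7.65
ee_pos: [491.2, 25.2, 65.4]
orientation: [-3.139, 0.135, -0.001]
ft_force: [-0.2, 1.4, -0.3]
width: 26.0
grasp_force: 30.0
[491.22340239  25.17106123  65.352593  ] [-0.20344017  1.44025169 -0.27937788] 7.65
```

```bash
python3 -m creep '[0,0,-0.0005,0,0,0,-0.001,0,0,0,-0.001,0,0,0,-0.001,0]'
python3 -c "
from h import *
o=get_obs();print(o['ee_pos'],o['ft_force'],o['t'])"
```

```text
t: 7.98
ee_pos: [491.3, 25.2, 64.6]
orientation: [-3.139, 0.135, -0.001]
ft_force: [0.0, 1.2, 4.2]
width: 26.1
grasp_force: 30.0
[491.2502028   25.16288648  64.62556158] [0.02292645 1.1827261  4.1943551 ] 7.9833
```

```bash
python3 -m creep '[0,0,-0.0004,0,0,0,-0.0004,0,0,0,-0.0004,0,0,0,-0.0004,0,0,0,-0.0004,0]'
python3 - <<'E'
from h import *
o=get_obs();print(o['ee_pos'],o['ft_force'],o['t'])
im,d,K,W=snap("side"); cv2.imwrite("pics/s3.png",cv2.resize(im[150:290,190:370,::-1],(771,600),interpolation=2))
E
```

```text
t: 8.4
ee_pos: [491.2, 25.2, 64.3]
orientation: [-3.139, 0.135, -0.001]
ft_force: [-1.2, 1.2, 6.1]
width: 26.1
grasp_force: 30.0
[491.24135843  25.16035861  64.33990707] [-1.19745074  1.19561256  6.10756646] 8.4
```

View pics/s3.png

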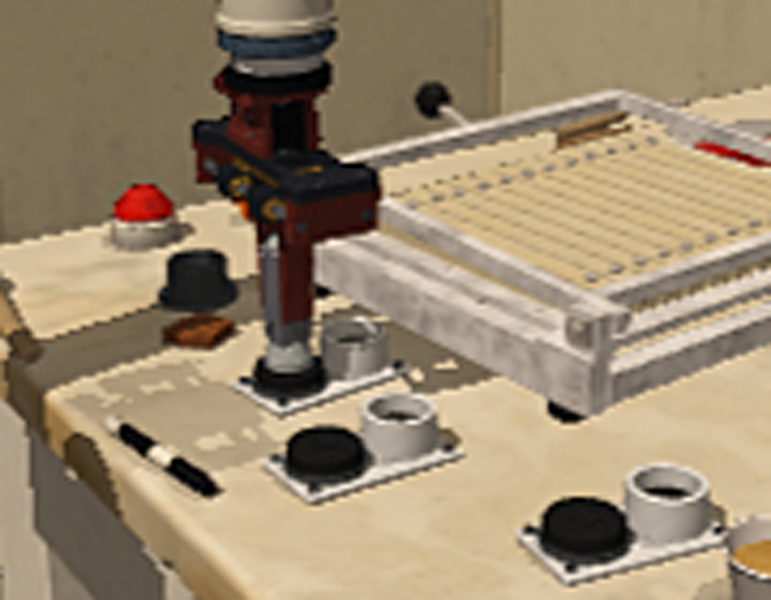

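```bash
python3 -m creep '[0,0,0.02,0,0,0,0.045,0,0.02,0.001,0.045,0,0.04,0.003,0.045,0,0.0575,0.0038,0.045,0,0.0575,0.0038,0.045,0,0.0575,0.0038,0.045,0,0.0575,0.0038,0.045,0]'
python3 - <<'E'
from h import *
im,d,K,W=snap("wrist"); o=get_obs(); print(o["t"],o["ee_pos"],o["qvel"],o["ft_force"])
P=cloud(d,K,W); dark=im.max(-1)<60
print(near(P,(549.7,28.5),32,29,38), near(P,(505,-98.5),32,29,40)); save(im,"w4.png")
f=(P[...,2]>40)&(P[...,2]<130)&(P[...,0]>565)&(abs(P[...,1]-28)<75); print(P[f].min(0))
for n in ("side",):
  im,d,K,W=snap(n); P=cloud(d,K,W); m=(np.hypot(P[...,0]-549,P[...,1]-28)<30)&(P[...,2]>44)&(P[...,2]<70); print(P[m].mean(0),P[m].min(0),P[m].max(0))
E
```

```text
t: 9.12
ee_pos: [546.9, 28.8, 108.1]
orientation: [3.138, -0.135, -0.004]
ft_force: [-0.9, 0.2, -2.9]
width: 25.5
grasp_force: 30.0
9.1667 [546.77213658  28.83368072 108.15768188] [ 0.00150528 -0.00421157  0.00105329  0.00029553 -0.00104886 -0.00173423] [-0.65465336  0.3303427  -3.51626219]
(np.int64(810), array([561.1,  27.8,  34.7]), array([550.1,  28.4,  25.4])) (np.int64(1381), array([506.3, -98.4,  34. ]), array([505. , -98.7,  25.8]))
[565.00132028 -46.9985139   42.02249223]
[540.80597548  16.95334037  66.6181444 ] [527.86592845   7.66502045  56.26727308] [562.60292774  32.55551142  69.9741337 ]
```

```bash
python3 -m creep '[0.002,0,-0.008,0,0.002,0,-0.016,0,0.002,0,-0.02,0,0.002,0,-0.02,0,0.002,0,-0.02,0]'
python3 -c "
from h import *
o=get_obs();print(o['ee_pos'],o['ft_force'],o['qvel'],o['t'])"
```

```text
t: 9.63
ee_pos: [549.9, 28.9, 88.3]
orientation: [3.139, -0.135, -0.002]
ft_force: [0.7, -0.1, -3.0]
width: 26.2
grasp_force: 30.0
[549.93483085  28.93157713  88.28093588] [ 0.66251052 -0.11605586 -3.00981965] [-0.00039854 -0.01244367 -0.00828729 -0.00016479  0.00077425  0.00054643] 9.6333
```

Aim 1 mm back in x and go down slowly.

```bash
python3 -m creep '[-0.001,0,-0.004,0,-0.001,0,-0.008,0,-0.001,0,-0.012,0,-0.001,0,-0.015,0,-0.001,0,-0.018,0,-0.001,0,-0.02,0,-0.001,0,-0.022,0,-0.001,0,-0.022,0]'
python3 -c "
from h import *
o=get_obs();print(o['ee_pos'],o['ft_force'],o['qvel'],o['t'])"
```

```text
t: 10.3
ee_pos: [549.3, 29.0, 66.6]
orientation: [3.139, -0.135, -0.001]
ft_force: [-0.8, -0.1, -2.0]
width: 25.9
grasp_force: 30.0
[549.2886161   28.97083708  66.55874168] [-0.76739905 -0.06073594 -2.03824692] [ 0.00010977 -0.00780145 -0.00207857  0.00084486  0.0082537   0.0015057 ] 10.3
```

```bash
python3 -m creep '[0,0,-0.0015,0,0,0,-0.003,0,0,0,-0.0045,0,0,0,-0.005,0,0,0,-0.005,0]'
python3 -c "
from h import *
o=get_obs();print(o['ee_pos'],o['ft_force'],o['qvel'],o['t'])"
```

```text
t: 10.72
ee_pos: [549.4, 29.0, 61.8]
orientation: [3.139, -0.135, -0.0]
ft_force: [0.1, -0.3, -3.3]
width: 26.0
grasp_force: 30.0
[549.41499581  28.96266245  61.83513689] [ 0.14762282 -0.29634386 -3.29623624] [ 5.91863377e-04 -3.15966152e-03 -1.20896633e-03 -8.29537848e-04
  2.07871370e-03  5.44421353e-05] 10.7167
```

Another 0.6 mm, then open about half.

```bash
python3 -m creep '[0,0,-0.0006,0,0,0,-0.0006,0,0,0,-0.0006,0]'; python3 -m creep '[0,0,0,0,0,0,0,0,0,0,0,0,0,0,0,0,0,0,0,0,0,0,0,0,0,0,0,0,0,0,0,0]' 0.75
```

```text
t: 10.97
ee_pos: [549.6, 29.0, 61.5]
orientation: [-3.139, 0.135, -0.0]
ft_force: [0.0, -0.6, -1.4]
width: 25.8
grasp_force: 30.0
t: 11.63
ee_pos: [549.5, 29.0, 61.4]
orientation: [3.139, -0.135, 0.0]
ft_force: [-0.4, -0.2, -1.0]
width: 65.5
grasp_force: 0.0
```

Rise straight up clear of the tool, then check.

```bash
python3 -m creep '[0,0,0.02,0,0,0,0.05,0,0,0,0.08,0,0,0,0.12,0,-0.04,0,0.16,0,-0.08,0,0.18,0,-0.12,0,0.18,0,-0.12,0,0.18,0,-0.12,0,0.18,0,-0.12,0,0.18,0]'
python3 - <<'E'
from h import *
im,d,K,W=snap("wrist"); P=cloud(d,K,W); save(im,"w5.png"); o=get_obs(); print(o["t"],o["ee_pos"])
r=np.hypot(P[...,0]-550,P[...,1]-28.5)
for lo,hi in((100,114.5),(114.5,125)):
    m=(r<35)&(P[...,2]>lo)&(P[...,2]<hi); print(m.sum(),P[m].mean(0),cv2.minAreaRect(P[m][:,:2].astype(np.float32)) if m.any() else 0)
print(near(P,(549.7,28.5),32,29,38))
E
```

```text
t: 12.47
ee_pos: [429.7, 29.0, 242.0]
orientation: [-3.139, 0.135, -0.003]
ft_force: [0.5, -0.1, -0.3]
width: 65.6
grasp_force: 0.0
12.5167 [430.4739929   29.00730756 241.75378097]
416 [547.72862833  28.21399266 111.72456632] ((550.0993041992188, 28.567909240722656), (25.347091674804688, 29.35056495666504), 85.23322296142578)
731 [550.21328224  28.21743824 118.59825483] ((551.1972045898438, 28.473148345947266), (23.729766845703125, 25.61270523071289), 87.18251037597656)
(np.int64(551), array([542.8,  26.8,  34.8]), array([549.5,  28.7,  25.4]))
```

View pics/w5.png

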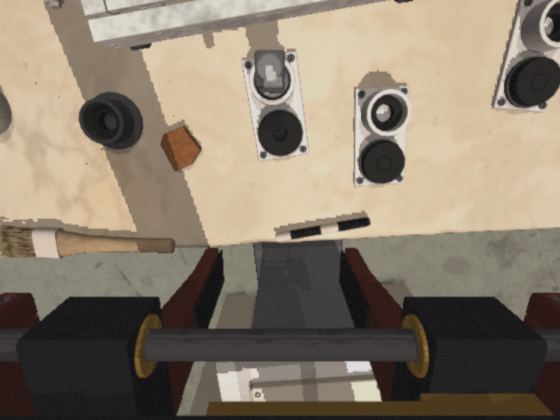

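The tester stands upright in the socket at (270,75), its cap at 118.6 mm, the same height as when it stood in its stand. The buffer at (280,131) shows a dented core, and the gripper is well clear.

```bash
python3 -c "
from workcell import ticket
print(ticket.close_job())"
```

```text
the job is handed in; nothing more can be done
None
```

The soft buffer was the first one I pressed, on the plate nearest the stand at about (492, 25) mm. Its core stayed dented, and the tester now stands upright, fully home and released in that plate's socket; the job was handed in at about 12.5 s, with no verdict returned.

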